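# Pack up the test vice with two plates

### The arm

A 6-joint arm with a two-finger parallel gripper is mounted at the origin on the work surface. World frame = base frame: x ahead of the robot, y to its left, z up, the work surface at z = 0. Lengths are in mm, angles in rad, forces in N, time in s.
With the tool pointing down it reaches from about 400 to 925 mm from the base axis. Payload 12.5 kg.
Tool frame: the origin (TCP) lies at the centre of the arm's flange, where the gripper is bolted on; the fingertips stand 190 mm ahead of it and the grasp point (between the pads) lies 171 mm ahead of it; z points along the fingers, y is the direction in which the jaws open and shut (so a half turn about z gives the same grasp; the last joint's range is limited). The gripper opens to 95 mm and grips with 3 to 60 N. Pads are 20 mm wide; open, the fingers measure 119 mm over their backs; the gripper's body (75 mm by 180 mm) begins 59 mm behind the grasp point.
Start: joints at [1.118, 0.491, 1.559, -0, 1.092, -0.106], TCP at [212.408, 587.799, 404.761] pointing down, gripper open.
Joint ranges: [-3.1, 3.1], [-0.84, 2.19], [0.05, 2.79], [-1.13, 4.28], [0.06, 2.93], [-2.69, 2.69]. Speed limits (rad/s): [2.22, 2.22, 2.79, 3.14, 3.14, 3.14].

### API

Orientations are given as [roll, pitch, yaw] about the fixed x, y, z axes, in that order (R = Rz(yaw) Ry(pitch) Rx(roll)).
In Python, from cell import env gives the robot as it stands.
- The arm moves only by the shell command python3 -m pendant 'ROWS'. ROWS is JSON, a list of rows, each an object of numbers: "x", "y", "z": the shift along the tool's x, y, z in units of 150 mm (1.0 is 150 mm); "rx", "ry", "rz": the turn, a rotation vector about the tool's x, y, z in units of 45 degrees (1.0 is 45 degrees); "jaw": the opening, from 0 (shut) to 1 (fully open). In form: [{"x": .., "y": .., "z": .., "rx": .., "ry": .., "rz": .., "jaw": ..}, ...]. A call has 1 to 10 rows; each row is the pose to reach, as a shift and turn from the pose commanded when the call began, along the tool's axes at that moment; what a row does not reach only later rows make up. A row lasts 1/8 s, in which the tool goes at most 62.5 mm and 10.7 degrees, less where a joint would pass 70% of its speed; a pose out of reach is approached as far as the arm can. A call with a number of a shift or a turn outside -1 to 1 is refused whole. A call with a gripper value outside its range is refused whole. The fingers move at their own pace and stop on an object; the grip force is fixed at half the most. Time passes only in rows, so rows that repeat a pose let the fingers close. It gives the time, the measured TCP pose, the force and the opening at its end, in the units of the state.
- env.state(): the state, without advancing time (a new reading comes with each control period).
- env.read_camera(name): name is "scene" or "top" or "wrist"; returns a dict with "img" (400x640x3 uint8, red, green, blue), "fx", "fy", "cx", "cy" (pixels), "rvec" (rotation vector, rad) and "tvec" (3), from world to camera coordinates, as OpenCV has them. Camera axes: x right, y down, z forward; pixel columns grow to the right and rows downward; lengths in mm; the calibration is good to about 2 mm. A picture is of the moment at which its call begins. There is no depth.
- env.job_done(): hands the job in, once; it reports no verdict.
The state is a dict: "t": time; "joints": joint angles; "qvel": joint speeds; "tau": joint torques, N m; "eef_pos": TCP position; "tcp_rot": TCP orientation; "ft_force": force on the tool from outside, world axes, zero at the start; "moment": the same for the moment, N m; "opening": opening from 0.0 (shut) to 1.0 (fully open).
Only numpy, scipy, OpenCV 4.12 (cv2) and the standard library are available. Lean on these libraries where they do the work, as an engineer would, in place of code of your own. Each camera call takes 0.05 s, during which the arm holds its last target.

### The job

Stack the two aluminium packing plates, the one on the bench and the one in the narrow black tray, in one square pile on the steel pad between the vice jaws, both flat, centred on the pad and with edges in line with it. The tray leaves finger room only at a plate's short ends and the jaws only at its long sides, so set that plate down on the bench and take it again the other way. Lower the plates gently onto the pile, never dropping them, and leave the notepad and the two black housings where they are.

Things in the scene. Friction and masses are not known exactly. Their poses are not given: they have to be found in the camera images.
- bench_plate_centre (a point): aluminium packing plate, 64 long (its x) x 44 wide (its y) x 16 thick (its z) mm, about 0.12 kg, two dark hole marks on each face. The point is its centre. Both plates are alike; either may be the lower one. This is the one that starts flat on the open bench (centre 8 mm above it).
- tray_plate_centre (a point): aluminium packing plate, 64 long (its x) x 44 wide (its y) x 16 thick (its z) mm, about 0.12 kg, two dark hole marks on each face. The point is its centre. Both plates are alike; either may be the lower one. This is the one that starts flat on the floor of the tray (centre 11 mm above the bench), its length along the tray's.
- tray_floor (a point): narrow open black tray fixed to the bench, outside 156 (x) x 60 (y) x 30 high, walls and floor 3 mm: inside 150 x 54. The point is the centre of its inner floor, 3 mm above the bench; x runs along the tray, z up. The plate in it has only 2 to 8 mm of room at each long side, but 36 mm or more at each end. The bench between tray and vice (x 0.45 to 0.65, within 60 mm of y = 0) is bare but for the other plate.
- pad_top (a point): centre of the top face of the raised steel pad between the jaws of a small vice fixed to the bench, 20 mm above the bench, z up. The pad is 64 (x) x 44 (y) x 10 high, the outline of a plate; around it the vice's base, 170 (x) x 76 (y), lies 10 mm lower. A plate lying on the pad has its centre 8 mm above this point, the second 24 mm.
- jaw_top (a point): centre of the top of the vice's jaw at the pad's +x end, 68 mm above the bench (16 mm above the finished pile); same axes as the pad. Two alike grey jaws stand beyond the pad's short ends, each 22 (x) x 60 (y), their faces 38 mm from the pad's centre: 6 mm beyond a plate's ends. A screw with a cross handle sticks out 30 mm behind this jaw, 38 mm below its top.
- housing_a: bystander: round black sensor housing, 54 across, 28 high, loose; origin at the centre of its underside.
- housing_b: bystander: a second housing like the first.
- notepad: bystander: white spiral notepad, 75 x 105 x 10, loose; origin at the centre of its underside.

How it is judged (in metres and radians):
At the end, for the whole second after the job is handed in: Both plates lie still and flat in one pile on the vice pad, one on the pad and the other on top of it, in either order (heights within 3 mm): each centre within 7 mm of the pad's centre and of the other's, seen from above, and edges in line with the pad and each other within 7 degrees (0.12 rad) (horizontal distance between each of bench_plate_centre, tray_plate_centre and pad_top below 0.007 m and angle between the x axis of each of bench_plate_centre, tray_plate_centre and the x axis of pad_top, either way round below 0.12 rad and angle between the z axis of each of bench_plate_centre, tray_plate_centre and the z axis of pad_top, either way round below 0.06 rad and linear speed of each of bench_plate, tray_plate below 0.01 m/s and horizontal distance between bench_plate_centre and tray_plate_centre below 0.007 m and angle between the x axis of bench_plate_centre and the x axis of tray_plate_centre, either way round below 0.12 rad and ((z of bench_plate_centre in the frame of pad_top between 0.005 and 0.011 m and z of tray_plate_centre in the frame of pad_top between 0.021 and 0.027 m) or (z of tray_plate_centre in the frame of pad_top between 0.005 and 0.011 m and z of bench_plate_centre in the frame of pad_top between 0.021 and 0.027 m))); the robot touches nothing.
It fails at once if a plate is let go more than about 12 mm above its place over the pile (dropped) ((horizontal distance between bench_plate_centre and pad_top below 0.05 m and contact force between the fingers and bench_plate below 0.01 N and (z of bench_plate_centre in the frame of pad_top above 0.036 m or (z of bench_plate_centre in the frame of pad_top above 0.02 m and horizontal distance between bench_plate_centre and tray_plate_centre above 0.05 m))) or (horizontal distance between tray_plate_centre and pad_top below 0.05 m and contact force between the fingers and tray_plate below 0.01 N and (z of tray_plate_centre in the frame of pad_top above 0.036 m or (z of tray_plate_centre in the frame of pad_top above 0.02 m and horizontal distance between tray_plate_centre and bench_plate_centre above 0.05 m)))).
It fails at once if a housing or the notepad is moved by more than 25 mm (distance of any of housing_a, housing_b, notepad from where it was at the start of the episode above 0.025 m).
It also fails if it takes over 72 s, if anything falls off the work surface, if the arm or the gripper's body presses on something with over 40 N, if the wrist force passes 120 N, or if a joint passes its speed limit or range.

## Working session

There is one attempt and no reset: what is moved stays moved. The work goes in short steps, Python scripts to look and compute and a shell command to move; the robot and the scene stay as the last step left them, time stands still between calls to the robot, and variables do not carry over. Pictures are saved under pics/ and viewed, and the job is handed in when it is done.

```bash
ls; mkdir -p pics
python3 - <<'E'
from cell import env
import cv2
s=env.state()
print({k:s[k] for k in ('t','eef_pos','tcp_rot','ft_force','opening')})
for n in ("scene","top","wrist"):
    c=env.read_camera(n); cv2.imwrite(f"pics/{n}0.png",c["img"][:,:,::-1])
    print(n,c["fx"],c["fy"],c["cx"],c["cy"],c["rvec"],c["tvec"])
E
```

```text
pics
{'t': 0.0, 'eef_pos': array([212.3744235 , 587.78757373, 404.156562  ]), 'tcp_rot': array([-3.14051164e+00, -1.19069047e-04,  2.79483414e+00]), 'ft_force': array([-0.21370614,  0.43770931,  0.12404216]), 'opening': 0.9986334588385386}
scene 400.27419352643636 400.27419352643636 319.4135637024005 195.9917051728109 [ 2.15911677  1.19630641 -0.47927563] [-316.94515475 -330.53551215 1334.17537926]
top 395.4565662031706 395.4565662031706 321.2084427637767 197.08315281075917 [ 2.2285661  -2.19910607  0.04185644] [-10.20309229 611.61443132 931.28841202]
wrist 275.7753588957148 275.7753588957148 320.0551757954613 201.8204107897937 [-2.37004324 -1.66321552 -0.24009647] [-624.23104979  -32.52881525  392.29527894]
```

View pics/scene0.png

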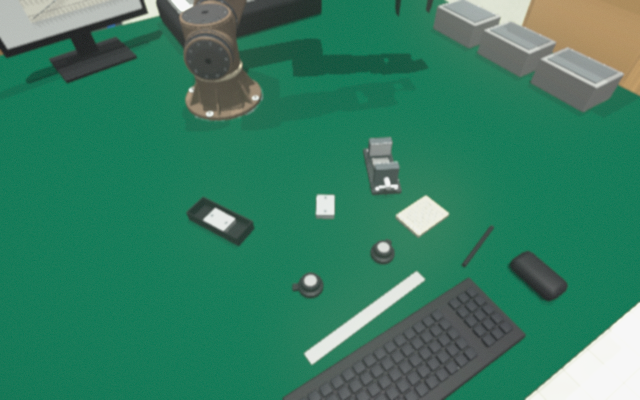

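View pics/top0.png

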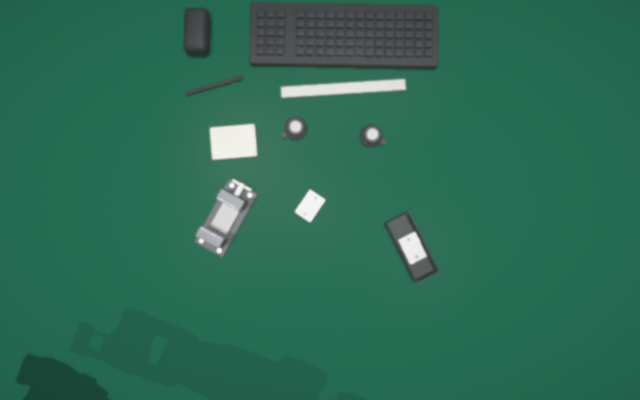

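View pics/wrist0.png

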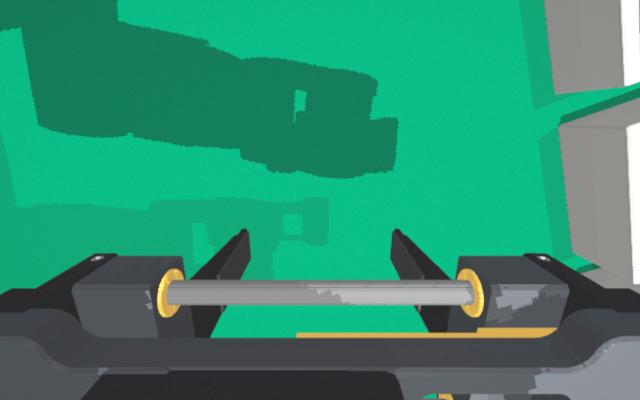

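The scene view shows the bench plate at about (326,206), the tray at (220,221) with the other plate in it, and the vice at (383,168). The top view shows the plate at (310,206), the tray at (411,247), the vice at (226,218) and housings at (295,128) and (371,135). The wrist camera sees only bare bench.

```bash
cat > h.py <<'E'
import numpy as np, cv2
from cell import env
def cam(n,save=None):
    c=env.read_camera(n); c["R"]=cv2.Rodrigues(np.array(c["rvec"],float))[0]; c["t"]=np.array(c["tvec"],float)
    if save: cv2.imwrite(f"pics/{save}.png",c["img"][:,:,::-1])
    return c
def ray(c,p):
    d=c["R"].T@np.array([(p[0]-c["cx"])/c["fx"],(p[1]-c["cy"])/c["fy"],1.]); return -c["R"].T@c["t"],d/np.linalg.norm(d)
def onz(c,p,z):
    o,d=ray(c,p); return o+d*(z-o[2])/d[2]
def proj(c,P):
    q=c["R"]@np.array(P,float)+c["t"]; return np.array([c["fx"]*q[0]/q[2]+c["cx"],c["fy"]*q[1]/q[2]+c["cy"]])
def tri(obs):
    A=np.zeros((3,3));b=np.zeros(3)
    for c,p in obs:
        o,d=ray(c,p);M=np.eye(3)-np.outer(d,d);A+=M;b+=M@o
    x=np.linalg.solve(A,b); return x,[np.linalg.norm((np.eye(3)-np.outer(ray(c,p)[1],ray(c,p)[1]))@(x-ray(c,p)[0])) for c,p in obs]
def white(c,box,thr=170):
    x0,y0,x1,y1=box; im=c["img"][y0:y1,x0:x1].astype(int)
    m=((im.min(2)>thr)&(im.max(2)-im.min(2)<45)).astype(np.uint8)
    cs,_=cv2.findContours(m,cv2.RETR_EXTERNAL,cv2.CHAIN_APPROX_NONE)
    k=max(cs,key=cv2.contourArea); return k.reshape(-1,2)+[x0,y0]
def rectz(c,k,z):
    w=np.array([onz(c,p,z)[:2] for p in k],np.float32); (x,y),(a,b),t=cv2.minAreaRect(w)
    if a<b: a,b,t=b,a,t+90
    return np.round([x,y,a,b,(t+90)%180-90],1)
E
python3 - <<'E'
from h import *
T=cam("top");S=cam("scene")
for n,c in (("top",T),("scene",S)): print(n,"pos",-c["R"].T@c["t"])
kb=white(T,(285,180,335,230)); kt=white(T,(395,225,430,270))
print("bench",rectz(T,kb,16),"tray",rectz(T,kt,19))
print("nominal px",T["fx"]/ (T["R"]@[500,0,0]+T["t"])[2])
for c,b in ((T,(180,170,460,290)),(S,(180,120,440,260))):
    pass
a=T["img"][170:290,180:460][:,:,::-1]; cv2.imwrite("pics/topz.png",cv2.resize(a,None,fx=2.8,fy=2.8,interpolation=cv2.INTER_CUBIC))
a=S["img"][120:260,180:440][:,:,::-1]; cv2.imwrite("pics/scz.png",cv2.resize(a,None,fx=3,fy=3,interpolation=cv2.INTER_CUBIC))
E
```

```text
top pos [586.95674994   8.61655229 947.038516  ]
scene pos [1141.32820192 -315.76830351  766.41516982]
bench [591.2  25.1  65.1  45.1 -33.9] tray [ 495.8 -217.2   65.8   44.2   27.2]
nominal px 0.418713316944988
```

View pics/topz.png

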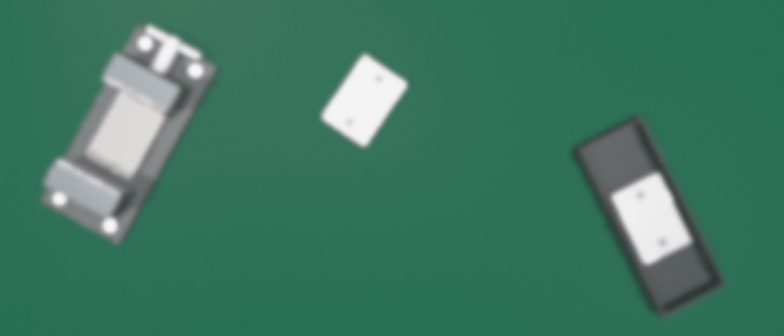

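View pics/scz.png

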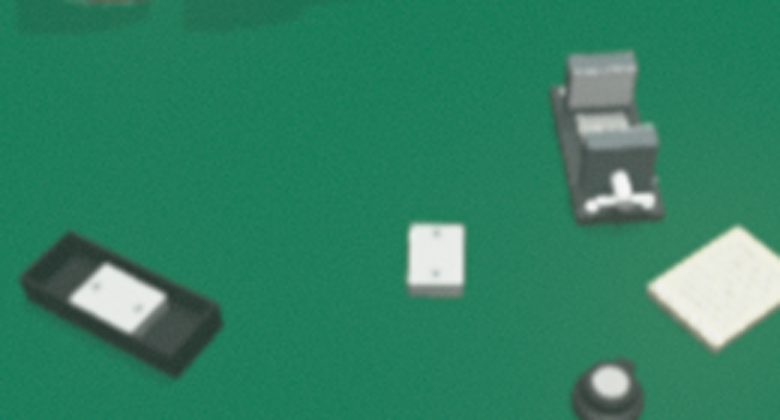

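Top zoom: vice at left with its axis tilted, jaws at about (85,190) and (140,85), pad between at (125,133). The bench plate's hole marks are at (379,78) and (349,122), and the tray plate's at (641,195) and (662,242). In the scene zoom the bench plate's holes are at (437,233) and (436,272), the tray plate's at (97,287) and (138,308).

Run:
```python
from h import *
from scipy.spatial.transform import Rotation as Ro
T=cam("top");S=cam("scene");W=cam("wrist")
t=lambda u,v:(u/2.8+180,v/2.8+170); s=lambda u,v:(u/3+180,v/3+120)
for n,a,b in (("b1",t(379,78),s(436,272)),("b2",t(349,122),s(437,233)),("t1",t(641,195),s(138,308)),("t2",t(662,242),s(97,287))):
    print(n,tri([(T,a),(S,b)]))
# vice: pad corners etc
print("pad",[onz(T,t(*p),20)[:2].round() for p in((120,89),(166,111),(127,178),(86,155))])
print("base",[onz(T,t(*p),10)[:2].round() for p in((141,24),(216,68),(119,243),(42,200))])
print("housing",onz(T,(295,127),28).round(),onz(T,(371,134),28).round(),"pad note",onz(T,(233,142),10).round())
st=env.state(); R=Ro.from_euler('xyz',st["tcp_rot"]).as_matrix()
print("cam in tool",R.T@(-W["R"].T@W["t"]-st["eef_pos"]),"\n",(W["R"]@R).round(3))
```

```text
b1 (array([609.93973788,  12.59383738,  17.03027865]), [np.float64(0.9501731725890185), np.float64(0.9501731725890322)])
b2 (array([572.58097201,  37.23847884,  14.37731489]), [np.float64(0.8364044216325107), np.float64(0.8364044216326437)])
t1 (array([ 514.89578605, -207.89558051,   18.38602233]), [np.float64(1.509902741248429), np.float64(1.5099027412483763)])
t2 (array([ 475.32197516, -226.84819389,   16.17825043]), [np.float64(1.0027783332655387), np.float64(1.0027783332655498)])
pad [array([597., 228.]), array([579., 189.]), array([523., 221.]), array([542., 255.])]
base [array([653., 214.]), array([616., 150.]), array([468., 228.]), array([503., 294.])]
housing [774.  61.  28.] [ 760. -116.   28.] pad note [740. 209.  10.]
cam in tool [80.08485235 -0.2859733  19.55042939] 
 [[-0.     1.     0.   ]
 [-0.959 -0.    -0.284]
 [-0.284 -0.     0.959]]
```

Two-view heights agree with the text: bench plate top ≈16 and tray plate top ≈17. The vice is at about (560,222) with its axis at −28°. I'll take the wrist camera over the vice first and refine there.

```bash
cat >> h.py <<'E'
from scipy.spatial.transform import Rotation as Ro
def plan(x,y,z,yaw):
    st=env.state(); R=Ro.from_euler('xyz',st["tcp_rot"]).as_matrix()
    d=R.T@(np.array([x,y,z])-st["eef_pos"])/150
    Rt=Ro.from_euler('xyz',[np.pi,0,np.radians(yaw)]).as_matrix()
    rv=Ro.from_matrix(R.T@Rt).as_rotvec()/(np.pi/4)
    print("t",round(st["t"],2),"pos",st["eef_pos"].round(1),"rot",np.degrees(st["tcp_rot"]).round(2),"open",round(st["opening"],3),"| xyz",d.round(3),"r",rv.round(3),"q",np.round(st["joints"],2))
E
python3 -c "
from h import *
plan(560,222,300,152)"
```

```text
t 0.4 pos [212.4 587.8 404.7] rot [-179.99   -0.    160.13] open 0.996 | xyz [-3.008 -1.506  0.698] r [-0.    -0.     0.181] q [ 1.12  0.49  1.56 -0.    1.09 -0.11]
```

```bash
python3 -m pendant '[{"x":-0.4,"y":-0.2,"jaw":1},{"x":-0.7,"y":-0.35,"jaw":1},{"x":-1,"y":-0.5,"z":0.2,"jaw":1},{"x":-1,"y":-0.5,"z":0.2,"jaw":1}]' | tail -3; python3 -m pendant '[{"x":-0.4,"y":-0.2,"jaw":1},{"x":-0.7,"y":-0.35,"jaw":1},{"x":-1,"y":-0.5,"z":0.2,"jaw":1},{"x":-1,"y":-0.5,"z":0.2,"jaw":1}]' | tail -3
python3 -c "
from h import *
plan(560,222,300,152)"
```

```text
t 0.4 pos [212.4 587.8 404.7] rot [-179.99   -0.    160.13] open 0.996 | xyz [-3.008 -1.506  0.698] r [-0.    -0.     0.181] q [ 1.12  0.49  1.56 -0.    1.09 -0.11]invalid input
invalid input
```

```bash
python3 -m pendant '[{"x":-0.4,"y":-0.2,"z":0,"rx":0,"ry":0,"rz":0,"jaw":1},{"x":-0.7,"y":-0.35,"z":0.1,"rx":0,"ry":0,"rz":0,"jaw":1},{"x":-1,"y":-0.5,"z":0.2,"rx":0,"ry":0,"rz":0,"jaw":1},{"x":-1,"y":-0.5,"z":0.2,"rx":0,"ry":0,"rz":0,"jaw":1}]'
```

```text
t: 0.9
eef_pos: [329.9, 464.3, 374.0]
tcp_rot: [-3.14, -0.0, 2.791]
ft_force: [-0.4, -0.1, -0.2]
opening: 1.003
```

```bash
python3 -m pendant '[{"x":-0.4,"y":-0.2,"z":0,"rx":0,"ry":0,"rz":0,"jaw":1},{"x":-0.7,"y":-0.35,"z":0.1,"rx":0,"ry":0,"rz":0.1,"jaw":1},{"x":-1,"y":-0.5,"z":0.25,"rx":0,"ry":0,"rz":0.18,"jaw":1},{"x":-1,"y":-0.5,"z":0.25,"rx":0,"ry":0,"rz":0.18,"jaw":1}]'
python3 -c "
from h import *
plan(560,222,300,152)"
```

```text
t: 1.4
eef_pos: [445.0, 343.4, 336.1]
tcp_rot: [-3.14, -0.001, 2.65]
ft_force: [0.3, -0.1, 0.3]
opening: 1.001
t 1.4 pos [445.  343.4 336.1] rot [-1.7992e+02 -5.0000e-02  1.5181e+02] open 1.001 | xyz [-1.058 -0.351  0.241] r [-0.002 -0.001 -0.004] q [ 0.54  0.48  1.79 -0.    0.87 -0.54]
```

```bash
python3 -m pendant '[{"x":-0.4,"y":-0.15,"z":0,"rx":0,"ry":0,"rz":0,"jaw":1},{"x":-0.8,"y":-0.3,"z":0.1,"rx":0,"ry":0,"rz":0,"jaw":1},{"x":-1,"y":-0.35,"z":0.24,"rx":0,"ry":0,"rz":0,"jaw":1},{"x":-1,"y":-0.35,"z":0.24,"rx":0,"ry":0,"rz":0,"jaw":1},{"x":-1,"y":-0.35,"z":0.24,"rx":0,"ry":0,"rz":0,"jaw":1}]'
python3 -c "
from h import *
plan(560,222,300,152)
cam('wrist','w1')"
```

```text
t: 2.02
eef_pos: [550.8, 229.5, 301.9]
tcp_rot: [3.141, 0.0, 2.655]
ft_force: [-0.3, 0.5, -0.4]
opening: 1.004
t 2.02 pos [550.8 229.5 301.9] rot [179.97   0.   152.1 ] open 1.004 | xyz [-0.077 -0.015  0.012] r [0.001 0.    0.002] q [ 0.28  0.57  1.73  0.    0.84 -0.8 ]
```

View pics/w1.png

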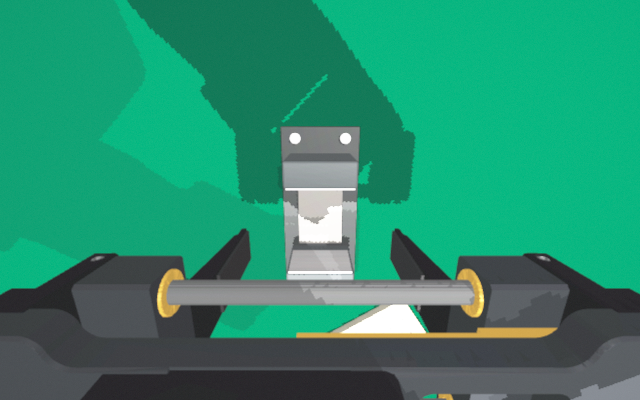

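The picture shows the vice from above: pad at columns 298–342, rows ~188–242; near jaw top at rows 155–188, far jaw top at rows 250–278, square to the image. I'll take a second view shifted for parallax.

```bash
python3 -c "
from h import *
c=cam('wrist'); a=c['img'][120:290,270:370][:,:,::-1]; cv2.imwrite('pics/w1z.png',cv2.resize(a,None,fx=3.4,fy=3.4,interpolation=cv2.INTER_CUBIC))
import pickle; pickle.dump(c,open('w1.pkl','wb'))"
python3 -m pendant '[{"x":-0.3,"y":0,"z":0,"rx":0,"ry":0,"rz":0,"jaw":1},{"x":-0.55,"y":0,"z":0,"rx":0,"ry":0,"rz":0,"jaw":1},{"x":-0.55,"y":0,"z":0,"rx":0,"ry":0,"rz":0,"jaw":1},{"x":-0.55,"y":0,"z":0,"rx":0,"ry":0,"rz":0,"jaw":1}]'
python3 -c "
from h import *
c=cam('wrist','w2'); a=c['img'][20:190,260:380][:,:,::-1]; cv2.imwrite('pics/w2z.png',cv2.resize(a,None,fx=3.4,fy=3.4,interpolation=cv2.INTER_CUBIC))
import pickle; pickle.dump(c,open('w2.pkl','wb'))"
```

```text
t: 2.62
eef_pos: [623.3, 190.4, 301.5]
tcp_rot: [3.142, -0.0, 2.654]
ft_force: [0.3, 0.1, -0.3]
opening: 1.0
```

View pics/w1z.png

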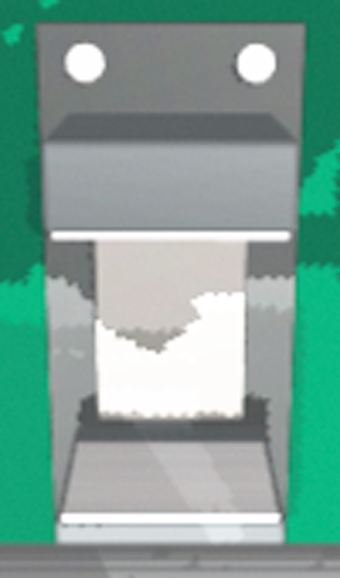

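View pics/w2z.png

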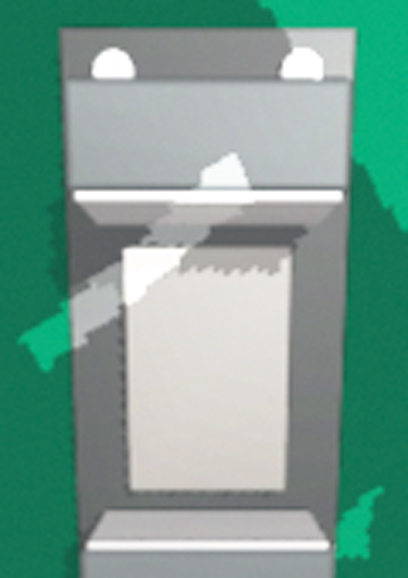

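The second view shows the whole pad top, zoom corners (122,247), (291,247), (287,491) and (130,491). The far-end corners in view 1 are at (99,417) and (244,417).

Run:
```python
from h import *
import pickle
a=pickle.load(open('w1.pkl','rb'));b=pickle.load(open('w2.pkl','rb'))
z=lambda o,p:((p[0]+.5)/3.4-.5+o[0],(p[1]+.5)/3.4-.5+o[1])
A=lambda *p:z((270,120),p);B=lambda *p:z((260,20),p)
print(tri([(a,A(99,417)),(b,B(130,491))])); print(tri([(a,A(244,417)),(b,B(287,491))]))
print("jaw edges",tri([(a,A(52,236)),(b,B(75,196))])[0],tri([(a,A(288,236)),(b,B(342,196))])[0])
print("jaw2",tri([(a,A(62,518)),(b,B(87,546))])[0],tri([(a,A(280,518)),(b,B(328,546))])[0])
P=[onz(b,B(*p),20)[:2] for p in((122,247),(291,247),(287,491),(130,491))]
P=np.array(P);print(P.round(1),"centre",P.mean(0).round(1))
for i in range(4):
    e=P[(i+1)%4]-P[i];print(np.linalg.norm(e).round(1),np.degrees(np.arctan2(e[1],e[0])).round(1))
J=np.array([onz(a,A(52,236),68),onz(a,A(288,236),68),onz(a,A(280,518),68),onz(a,A(62,518),68)]);print("jaw a",J.mean(0).round(1))
J=np.array([onz(b,B(75,196),68),onz(b,B(342,196),68),onz(b,B(328,546),68),onz(b,B(87,546),68)]);print("jaw b",J.mean(0).round(1), np.linalg.norm(J[0]-J[3]).round(1))
plan(591,25,300,146)
```

```text
(array([578.26339131, 189.71650859,  17.23121402]), [np.float64(0.06734569188645853), np.float64(0.06734569188646368)])
(array([599.16868649, 229.11545044,  17.15459347]), [np.float64(0.08577517228888844), np.float64(0.0857751722889059)])
jaw edges [513.67385201 217.16099921  67.55701924] [539.87101734 266.58661552  67.49072748]
jaw2 [579.93766609 181.89288075  67.57546581] [606.34392354 231.6252685   67.45625764]
[[521.4 219.5]
 [542.  258.4]
 [598.6 229. ]
 [578.  190.2]] centre [560.  224.3]
44.1 62.1
63.8 -27.5
44.0 -117.9
63.8 152.6
jaw a [559.8 224.4  68. ]
jaw b [559.9 224.3  68. ] 74.9
t 2.67 pos [623.2 190.4 301.6] rot [ 1.800e+02 -2.000e-02  1.521e+02] open 1.003 | xyz [-0.326 -1.075  0.01 ] r [ 0.    -0.     0.136] q [ 0.2   0.64  1.59  0.    0.91 -0.89]
```

Pad centre (560.0, 224.3), yaw 152.1° (all edges consistent), sizes 63.8×44, jaw heights 67.5. These match what the text gives. Next, the bench plate.

```bash
python3 -m pendant '[{"x":-0.1,"y":-0.4,"z":0,"rx":0,"ry":0,"rz":0.05,"jaw":1},{"x":-0.2,"y":-0.8,"z":0,"rx":0,"ry":0,"rz":0.13,"jaw":1},{"x":-0.3,"y":-1,"z":0,"rx":0,"ry":0,"rz":0.13,"jaw":1},{"x":-0.3,"y":-1,"z":0,"rx":0,"ry":0,"rz":0.13,"jaw":1},{"x":-0.3,"y":-1,"z":0,"rx":0,"ry":0,"rz":0.13,"jaw":1}]'
python3 - <<'E'
from h import *
plan(591,25,300,146)
c=cam('wrist','w3'); k=white(c,(230,100,410,260),150); print(k.min(0),k.max(0)); print(rectz(c,k,16))
E
```

```text
t: 3.3
eef_pos: [593.4, 36.9, 301.5]
tcp_rot: [3.141, 0.0, 2.552]
ft_force: [-0.2, -0.7, -0.4]
opening: 0.997
t 3.3 pos [593.4  36.9 301.5] rot [1.7998e+02 1.0000e-02 1.4622e+02] open 0.997 | xyz [-0.031 -0.075  0.01 ] r [0.001 0.    0.005] q [-0.05  0.57  1.74  0.    0.83 -1.03]
[288 176] [331 235]
[590.6  26.   62.5  43.8 -33.8]
```

View pics/w3.png

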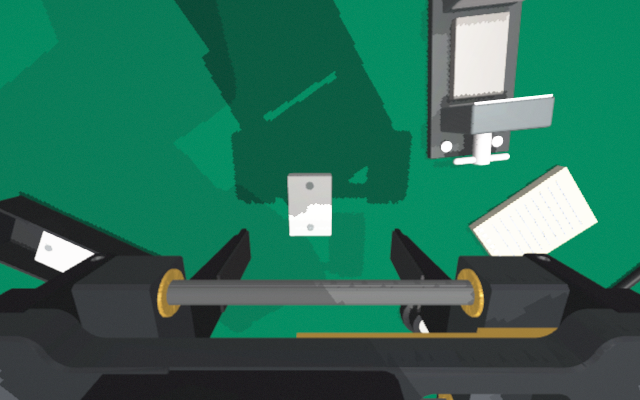

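Bench plate squarely under the tool at pixels (288–331, 176–235): centre (590.6, 26.0), yaw 146.2°. Going down to grasp across its width.

```bash
python3 -c "
from h import *
plan(590.6,26,193.5,146.2)"
```

```text
t 3.35 pos [593.5  37.2 301.4] rot [179.98   0.   146.26] open 0.997 | xyz [-0.025 -0.073  0.72 ] r [0.    0.    0.001] q [-0.05  0.57  1.74  0.    0.83 -1.03]
```

```bash
python3 -m pendant '[{"x":-0.025,"y":-0.073,"z":0.2,"rx":0,"ry":0,"rz":0,"jaw":1},{"x":-0.025,"y":-0.073,"z":0.5,"rx":0,"ry":0,"rz":0,"jaw":1},{"x":-0.025,"y":-0.073,"z":0.65,"rx":0,"ry":0,"rz":0,"jaw":1},{"x":-0.025,"y":-0.073,"z":0.72,"rx":0,"ry":0,"rz":0,"jaw":1},{"x":-0.025,"y":-0.073,"z":0.72,"rx":0,"ry":0,"rz":0,"jaw":1},{"x":-0.025,"y":-0.073,"z":0.72,"rx":0,"ry":0,"rz":0,"jaw":1}]'
python3 - <<'E'
from h import *
plan(590.6,26,193.5,146.2)
c=cam('wrist','w4')
E
```

```text
t: 4.1
eef_pos: [590.9, 25.0, 194.2]
tcp_rot: [3.141, 0.001, 2.552]
ft_force: [0.7, 0.2, -0.5]
opening: 1.0
t 4.1 pos [590.9  25.  194.2] rot [1.7995e+02 7.0000e-02 1.4621e+02] open 1.0 | xyz [0.006 0.004 0.005] r [0.001 0.002 0.   ] q [-0.07  0.72  1.81  0.    0.61 -1.05]
```

View pics/w4.png

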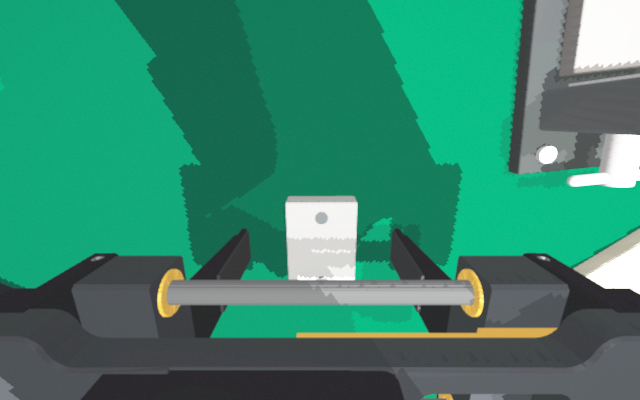

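The plate (columns 287–357) lies centred between the fingers, clear of both. Closing.

```bash
python3 -m pendant '[{"x":0.005,"y":0.004,"z":0.005,"rx":0,"ry":0,"rz":0,"jaw":0},{"x":0.005,"y":0.004,"z":0.005,"rx":0,"ry":0,"rz":0,"jaw":0},{"x":0.005,"y":0.004,"z":0.005,"rx":0,"ry":0,"rz":0,"jaw":0},{"x":0.005,"y":0.004,"z":0.005,"rx":0,"ry":0,"rz":0,"jaw":0},{"x":0.005,"y":0.004,"z":0.005,"rx":0,"ry":0,"rz":0,"jaw":0},{"x":0.005,"y":0.004,"z":0.005,"rx":0,"ry":0,"rz":0,"jaw":0},{"x":0.005,"y":0.004,"z":0.005,"rx":0,"ry":0,"rz":0,"jaw":0},{"x":0.005,"y":0.004,"z":0.005,"rx":0,"ry":0,"rz":0,"jaw":0}]'
```

```text
t: 5.15
eef_pos: [590.4, 25.5, 192.4]
tcp_rot: [3.142, -0.0, 2.551]
ft_force: [0.3, -0.4, -0.7]
opening: 0.46
```

```bash
python3 -m pendant '[{"x":0,"y":0,"z":-0.1,"rx":0,"ry":0,"rz":0,"jaw":0},{"x":0,"y":0,"z":-0.35,"rx":0,"ry":0,"rz":0,"jaw":0},{"x":0,"y":0,"z":-0.65,"rx":0,"ry":0,"rz":0,"jaw":0},{"x":0,"y":0,"z":-0.72,"rx":0,"ry":0,"rz":0,"jaw":0},{"x":0,"y":0,"z":-0.72,"rx":0,"ry":0,"rz":0,"jaw":0}]'
python3 - <<'E'
from h import *
plan(560,224.3,300,152.1)
c=cam('wrist','w5')
E
```

```text
t: 5.78
eef_pos: [590.2, 25.5, 301.1]
tcp_rot: [3.141, 0.001, 2.551]
ft_force: [0.3, 0.2, -1.4]
opening: 0.462
t 5.78 pos [590.2  25.5 301.1] rot [1.7996e+02 6.0000e-02 1.4618e+02] open 0.462 | xyz [0.905 0.989 0.007] r [ 0.001  0.001 -0.132] q [-0.07  0.56  1.75  0.    0.83 -1.05]
```

View pics/w5.png

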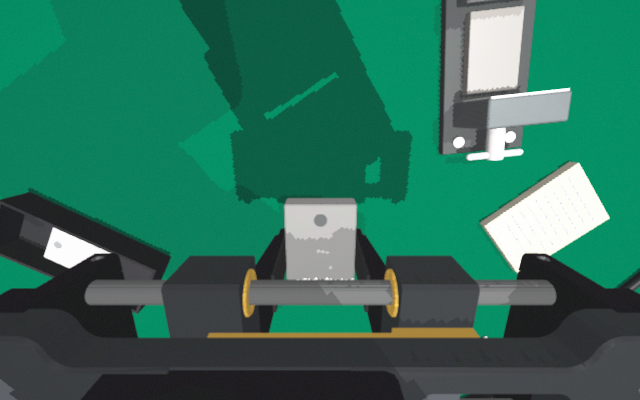

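The plate is held level, with its end edge at row ≈205 and columns 285–356. I'll check its offset in the hand.

Run:
```python
from h import *
c=cam('wrist'); a=c['img'][185:285,265:375][:,:,::-1]; cv2.imwrite('pics/w5z.png',cv2.resize(a,None,fx=5,fy=5,interpolation=cv2.INTER_CUBIC))
s=env.state(); R=Ro.from_euler('xyz',s['tcp_rot']).as_matrix(); 
for p in ((285.5,205),(356,205),(285,275),(356,275),(320.5,220)): print(p,(R.T@(onz(c,p,124.6)-s['eef_pos'])).round(1))
```

```text
(285.5, 205) [ 31.7 -20.6 174.9]
(356, 205) [ 31.7  21.1 174.9]
(285, 275) [-15.2 -22.6 174.9]
(356, 275) [-15.2  22.9 174.8]
(320.5, 220) [2.220e+01 1.000e-01 1.749e+02]
```

View pics/w5z.png

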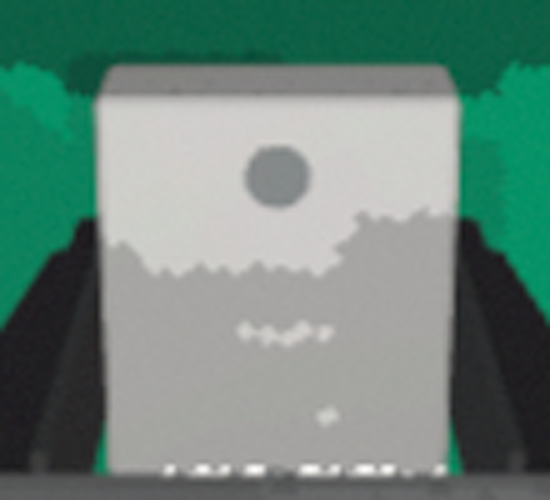

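```bash
python3 -m pendant '[{"x":0.2,"y":0.22,"z":0,"rx":0,"ry":0,"rz":0,"jaw":0},{"x":0.45,"y":0.5,"z":0,"rx":0,"ry":0,"rz":-0.06,"jaw":0},{"x":0.7,"y":0.77,"z":0,"rx":0,"ry":0,"rz":-0.13,"jaw":0},{"x":0.85,"y":0.92,"z":0,"rx":0,"ry":0,"rz":-0.132,"jaw":0},{"x":0.905,"y":0.989,"z":0,"rx":0,"ry":0,"rz":-0.132,"jaw":0},{"x":0.905,"y":0.989,"z":0,"rx":0,"ry":0,"rz":-0.132,"jaw":0},{"x":0.905,"y":0.989,"z":0,"rx":0,"ry":0,"rz":-0.132,"jaw":0}]'
python3 - <<'E'
from h import *
plan(560,224.3,216,152.1)
c=cam('wrist','w6')
E
```

```text
t: 6.75
eef_pos: [560.5, 223.2, 300.1]
tcp_rot: [-3.141, -0.0, 2.654]
ft_force: [0.5, -0.5, -0.4]
opening: 0.461
t 6.75 pos [560.5 223.2 300.1] rot [-1.7997e+02 -2.0000e-02  1.5206e+02] open 0.461 | xyz [0.006 0.005 0.561] r [-0.001 -0.    -0.001] q [ 0.27  0.58  1.72 -0.    0.84 -0.81]
```

View pics/w6.png

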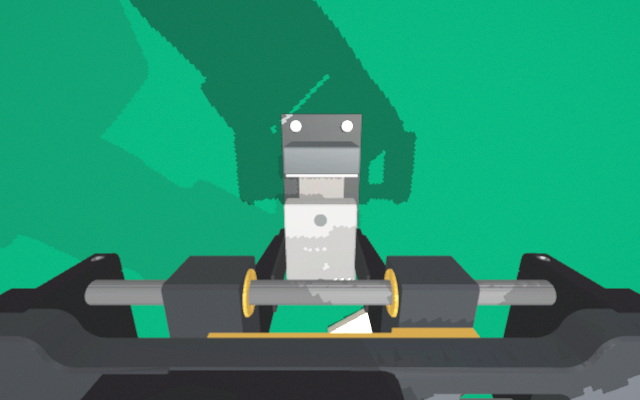

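The plate hangs square over the pad, centre column 320.5 against the vice's 321. Lowering.

```bash
python3 -m pendant '[{"x":0.004,"y":0.004,"z":0.1,"rx":0,"ry":0,"rz":0,"jaw":0},{"x":0.004,"y":0.004,"z":0.25,"rx":0,"ry":0,"rz":0,"jaw":0},{"x":0.004,"y":0.004,"z":0.4,"rx":0,"ry":0,"rz":0,"jaw":0},{"x":0.004,"y":0.004,"z":0.5,"rx":0,"ry":0,"rz":0,"jaw":0},{"x":0.004,"y":0.004,"z":0.55,"rx":0,"ry":0,"rz":0,"jaw":0},{"x":0.004,"y":0.004,"z":0.56,"rx":0,"ry":0,"rz":0,"jaw":0},{"x":0.004,"y":0.004,"z":0.56,"rx":0,"ry":0,"rz":0,"jaw":0}]'
python3 - <<'E'
from h import *
plan(560,224.3,213,152.1)
c=cam('wrist','w7')
E
```

```text
t: 7.68
eef_pos: [560.1, 225.1, 216.9]
tcp_rot: [3.141, 0.001, 2.655]
ft_force: [-0.2, -0.8, -1.5]
opening: 0.459
t 7.67 pos [560.1 225.1 216.9] rot [1.7997e+02 3.0000e-02 1.5212e+02] open 0.459 | xyz [-0.002 -0.005  0.026] r [0.001 0.001 0.   ] q [ 0.27  0.7   1.77  0.    0.67 -0.81]
```

View pics/w7.png

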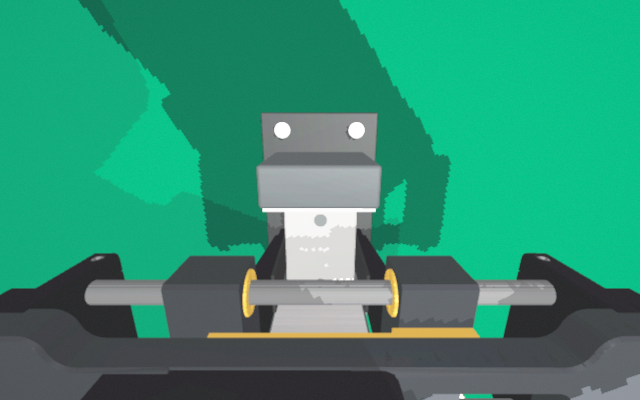

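The plate is between the jaws, 4 mm above the pad, laterally centred (285–356 against the base's 262–378). Easing down until there is contact.

```bash
python3 -m pendant '[{"x":0,"y":0,"z":0.007,"rx":0,"ry":0,"rz":0,"jaw":0},{"x":0,"y":0,"z":0.014,"rx":0,"ry":0,"rz":0,"jaw":0},{"x":0,"y":0,"z":0.021,"rx":0,"ry":0,"rz":0,"jaw":0},{"x":0,"y":0,"z":0.027,"rx":0,"ry":0,"rz":0,"jaw":0},{"x":0,"y":0,"z":0.027,"rx":0,"ry":0,"rz":0,"jaw":0}]'
```

```text
t: 8.35
eef_pos: [559.9, 225.1, 212.5]
tcp_rot: [3.142, -0.0, 2.655]
ft_force: [-0.6, 0.3, -0.5]
opening: 0.461
```

```bash
python3 -m pendant '[{"x":0,"y":0,"z":0.004,"rx":0,"ry":0,"rz":0,"jaw":0},{"x":0,"y":0,"z":0.007,"rx":0,"ry":0,"rz":0,"jaw":0},{"x":0,"y":0,"z":0.007,"rx":0,"ry":0,"rz":0,"jaw":0}]'
```

```text
t: 8.72
eef_pos: [559.9, 225.1, 212.4]
tcp_rot: [3.141, 0.0, 2.655]
ft_force: [-3.6, -1.1, 12.6]
opening: 0.456
```

Contact: 12.6 N upward, with the tool no longer sinking. Opening and rising.

```bash
python3 -m pendant '[{"x":0,"y":0,"z":-0.005,"rx":0,"ry":0,"rz":0,"jaw":1},{"x":0,"y":0,"z":-0.005,"rx":0,"ry":0,"rz":0,"jaw":1},{"x":0,"y":0,"z":-0.005,"rx":0,"ry":0,"rz":0,"jaw":1},{"x":0,"y":0,"z":-0.005,"rx":0,"ry":0,"rz":0,"jaw":1},{"x":0,"y":0,"z":-0.005,"rx":0,"ry":0,"rz":0,"jaw":1},{"x":0,"y":0,"z":-0.005,"rx":0,"ry":0,"rz":0,"jaw":1}]'
python3 -m pendant '[{"x":0,"y":0,"z":-0.1,"rx":0,"ry":0,"rz":0,"jaw":1},{"x":0,"y":0,"z":-0.4,"rx":0,"ry":0,"rz":0,"jaw":1},{"x":-0.25,"y":0,"z":-0.6,"rx":0,"ry":0,"rz":0,"jaw":1},{"x":-0.55,"y":0,"z":-0.6,"rx":0,"ry":0,"rz":0,"jaw":1},{"x":-0.55,"y":0,"z":-0.6,"rx":0,"ry":0,"rz":0,"jaw":1},{"x":-0.55,"y":0,"z":-0.6,"rx":0,"ry":0,"rz":0,"jaw":1}]'
python3 - <<'E'
from h import *
plan(495.8,-217.2,300,117.2)
c=cam('wrist','w8'); a=c['img'][20:190,260:380][:,:,::-1]; cv2.imwrite('pics/w8z.png',cv2.resize(a,None,fx=3.4,fy=3.4,interpolation=cv2.INTER_CUBIC))
import pickle; pickle.dump(c,open('w8.pkl','wb'))
E
```

```text
t: 9.48
eef_pos: [560.0, 225.1, 212.1]
tcp_rot: [3.142, -0.0, 2.655]
ft_force: [1.1, 0.1, -0.2]
opening: 0.988
t: 10.22
eef_pos: [632.4, 186.6, 302.5]
tcp_rot: [-3.141, -0.0, 2.655]
ft_force: [0.9, 0.1, 0.5]
opening: 1.0
t 10.22 pos [632.4 186.6 302.5] rot [-1.7999e+02 -3.0000e-02  1.5210e+02] open 1.0 | xyz [-0.455 -2.805  0.017] r [-0.    -0.001  0.776] q [ 0.19  0.65  1.57  0.    0.93 -0.9 ]
```

View pics/w8z.png

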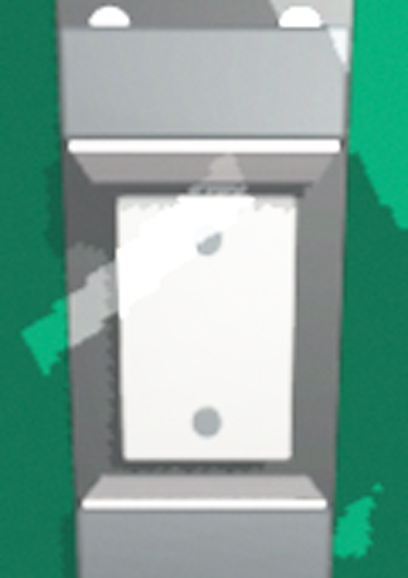

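The plate lies between the jaws, square to them, zoom corners (117,197), (297,197), (291,460) and (124,459).

Run:
```python
from h import *
import pickle
b=pickle.load(open('w8.pkl','rb'))
B=lambda *p:((p[0]+.5)/3.4-.5+260,(p[1]+.5)/3.4-.5+20)
P=np.array([onz(b,B(*p),36) for p in((117,197),(297,197),(291,460),(124,459))]);print("plate",P.mean(0).round(1))
for i in range(4):
    e=P[(i+1)%4]-P[i];print(np.linalg.norm(e).round(1),np.degrees(np.arctan2(e[1],e[0])).round(1))
print([onz(b,B(*p),36).round(1) for p in ((208,240),(206,422))])
J=np.array([onz(b,B(*p),68) for p in((70,146),(340,146),(326,504),(82,504))]);print("jaw",J.mean(0).round(1))
T=cam("top");k=white(T,(395,225,430,270));print(rectz(T,k,19))
```

```text
plate [559.8 225.2  36. ]
43.6 62.1
63.3 -27.7
43.7 -118.3
63.0 152.2
[array([540.6, 235.6,  36. ]), array([579.1, 214.6,  36. ])]
jaw [559.9 224.4  68. ]
[ 495.5 -216.7   65.8   45.3   27.1]
```

First plate is at (559.8, 225.2), within 1 mm of the pad and at the right angle. Next, the tray.

```bash
python3 -m pendant '[{"x":-0.05,"y":-0.3,"z":0,"rx":0,"ry":0,"rz":0,"jaw":1},{"x":-0.1,"y":-0.65,"z":0,"rx":0,"ry":0,"rz":0,"jaw":1},{"x":-0.16,"y":-1,"z":0,"rx":0,"ry":0,"rz":0,"jaw":1}]' >/dev/null
python3 -m pendant '[{"x":-0.05,"y":-0.4,"z":0,"rx":0,"ry":0,"rz":0,"jaw":1},{"x":-0.1,"y":-0.7,"z":0,"rx":0,"ry":0,"rz":0.2,"jaw":1},{"x":-0.16,"y":-1,"z":0,"rx":0,"ry":0,"rz":0.4,"jaw":1},{"x":-0.16,"y":-1,"z":0,"rx":0,"ry":0,"rz":0.4,"jaw":1}]' 
python3 -c "
from h import *
plan(495.8,-217.2,300,117.2)"
```

```text
t: 11.2
eef_pos: [534.1, -102.7, 302.4]
tcp_rot: [-3.142, -0.0, 2.337]
ft_force: [0.4, -0.2, -0.2]
opening: 0.998
t 11.2 pos [ 534.1 -102.7  302.4] rot [-1.8000e+02 -1.0000e-02  1.3388e+02] open 0.998 | xyz [-0.373 -0.713  0.016] r [-0.    -0.     0.371] q [-0.31  0.51  1.87 -0.    0.77 -1.08]
```

```bash
python3 -m pendant '[{"x":-0.15,"y":-0.3,"z":0,"rx":0,"ry":0,"rz":0.15,"jaw":1},{"x":-0.3,"y":-0.6,"z":0,"rx":0,"ry":0,"rz":0.37,"jaw":1},{"x":-0.37,"y":-0.71,"z":0.016,"rx":0,"ry":0,"rz":0.37,"jaw":1},{"x":-0.37,"y":-0.71,"z":0.016,"rx":0,"ry":0,"rz":0.37,"jaw":1},{"x":-0.37,"y":-0.71,"z":0.016,"rx":0,"ry":0,"rz":0.37,"jaw":1}]' 
python3 -c "
from h import *
plan(495.8,-217.2,300,117.2)
c=cam('wrist','w9'); k=white(c,(230,100,410,260),150); print(k.min(0),k.max(0)); print(rectz(c,k,19))"
```

```text
t: 11.82
eef_pos: [497.6, -213.7, 299.7]
tcp_rot: [3.142, -0.0, 2.053]
ft_force: [0.1, 0.4, -0.7]
opening: 1.002
t 11.82 pos [ 497.6 -213.7  299.7] rot [ 1.8000e+02 -3.0000e-02  1.1764e+02] open 1.002 | xyz [-0.015 -0.022 -0.002] r [ 0.    -0.001  0.01 ] q [-0.53  0.51  1.87  0.    0.76 -1.01]
[284 178] [379 226]
[ 506.7 -206.9   95.3   49.5   27.6]
```

View pics/w9.png

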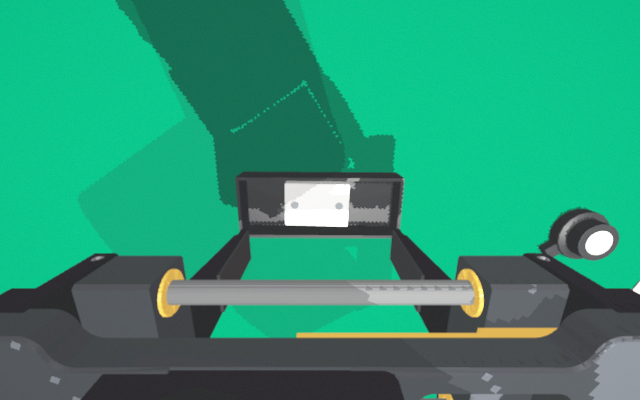

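The tray is square in view at (237–402, 172–234), with the plate at (285–350, 181–227) and hole marks at (295,205) and (339,206). Sunlight on the tray floor spoiled the automatic outline, so I'll use a zoom and corners.

```bash
python3 -c "
from h import *
import pickle
c=cam('wrist'); pickle.dump(c,open('w9.pkl','wb'))
a=c['img'][165:240,230:410][:,:,::-1]; cv2.imwrite('pics/w9z.png',cv2.resize(a,None,fx=4.4,fy=4.4,interpolation=cv2.INTER_CUBIC))"
```

```text
(no output)
```

View pics/w9z.png

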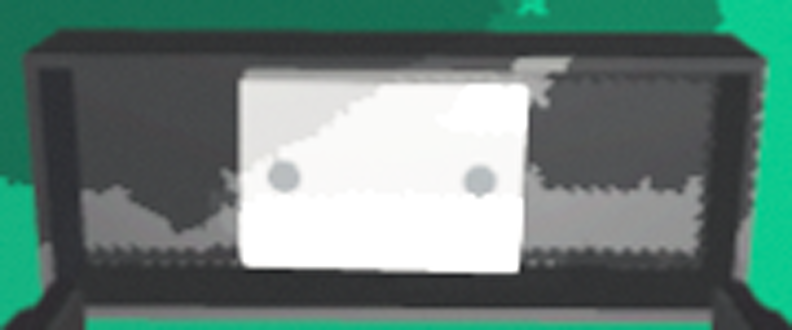

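Run:
```python
from h import *
import pickle
b=pickle.load(open('w9.pkl','rb'))
B=lambda *p:((p[0]+.5)/4.4-.5+230,(p[1]+.5)/4.4-.5+165)
P=np.array([onz(b,B(*p),19) for p in((240,80),(529,86),(520,272),(242,266))]);print("plate",P.mean(0).round(1))
for i in range(4):
    e=P[(i+1)%4]-P[i];print(np.linalg.norm(e).round(1),np.degrees(np.arctan2(e[1],e[0])).round(1))
H=[onz(b,B(*p),19).round(1) for p in ((284,177),(480,180))];e=H[0]-H[1];print(H,(H[0]+H[1])/2,np.degrees(np.arctan2(e[1],e[0])))
R=np.array([onz(b,B(*p),30) for p in((38,66),(755,66))]);print(R,np.linalg.norm(R[0]-R[1]))
e=R[0]-R[1];print(np.degrees(np.arctan2(e[1],e[0])))
# inner-floor ends: columns 
# height: triangulate holes with top cam
T=cam("top"); t=lambda u,v:(u/2.8+180,v/2.8+170)
print(tri([(b,B(284,177)),(T,t(641,195))])[0].round(1),tri([(b,B(284,177)),(T,t(662,242))])[0].round(1),tri([(b,B(480,180)),(T,t(641,195))])[0].round(1))
```

```text
plate [ 495.  -215.9   19. ]
63.6 26.4
43.9 -63.3
64.1 -153.7
43.8 116.1
[array([ 475.2, -226. ,   19. ]), array([ 514.6, -206.2,   19. ])] [ 494.9 -216.1   19. ] -153.31873036260947
[[ 418.02390284 -224.55788009   30.        ]
 [ 551.46874665 -154.74583936   30.        ]] 150.60294608957975
-152.38355981205694
[ 492.6 -261.7 -141. ] [ 475.1 -227.1   16.9] [ 514.4 -207.4   20.1]
```

Tray plate centre (495, −216), long axis at 26.5°, top height 17–20 from two views. Gripping along its length means yaw 116.5°.

```bash
python3 -c "
from h import *
plan(495,-216,196,116.5)"
```

```text
t 11.97 pos [ 497.6 -213.9  299.7] rot [ 1.7999e+02 -1.0000e-02  1.1760e+02] open 1.0 | xyz [-0.004 -0.022  0.692] r [ 0.    -0.     0.025] q [-0.53  0.51  1.87  0.    0.76 -1.01]
```

```bash
python3 -m pendant '[{"x":-0.004,"y":-0.022,"z":0.1,"rx":0,"ry":0,"rz":0.025,"jaw":1},{"x":-0.004,"y":-0.022,"z":0.3,"rx":0,"ry":0,"rz":0.025,"jaw":1},{"x":-0.004,"y":-0.022,"z":0.4,"rx":0,"ry":0,"rz":0.025,"jaw":1},{"x":-0.004,"y":-0.022,"z":0.4,"rx":0,"ry":0,"rz":0.025,"jaw":1}]'
python3 -c "
from h import *
plan(495,-216,196,116.5)
c=cam('wrist','w10')"
```

```text
t: 12.48
eef_pos: [494.5, -217.0, 238.5]
tcp_rot: [-3.14, -0.002, 2.03]
ft_force: [0.7, -0.3, 0.8]
opening: 0.996
t 12.47 pos [ 494.5 -217.   238.5] rot [-1.7993e+02 -1.2000e-01  1.1634e+02] open 0.996 | xyz [0.004 0.007 0.283] r [-0.002 -0.003 -0.004] q [-0.54  0.6   1.92  0.    0.62 -1.  ]
```

View pics/w10.png

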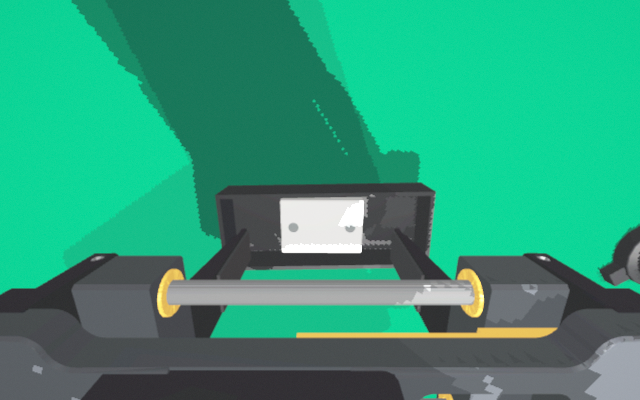

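The plate sits at columns 281–363, central between the fingers, which are inside the tray's ends. Going down and closing.

```bash
python3 -m pendant '[{"x":0.002,"y":0.004,"z":0.12,"rx":0,"ry":0,"rz":0,"jaw":1},{"x":0.002,"y":0.004,"z":0.24,"rx":0,"ry":0,"rz":0,"jaw":1},{"x":0.002,"y":0.004,"z":0.283,"rx":0,"ry":0,"rz":0,"jaw":1},{"x":0.002,"y":0.004,"z":0.283,"rx":0,"ry":0,"rz":0,"jaw":1},{"x":0.002,"y":0.004,"z":0.283,"rx":0,"ry":0,"rz":0,"jaw":1}]'
python3 -m pendant '[{"x":0,"y":0,"z":0,"rx":0,"ry":0,"rz":0,"jaw":0},{"x":0,"y":0,"z":0,"rx":0,"ry":0,"rz":0,"jaw":0},{"x":0,"y":0,"z":0,"rx":0,"ry":0,"rz":0,"jaw":0},{"x":0,"y":0,"z":0,"rx":0,"ry":0,"rz":0,"jaw":0},{"x":0,"y":0,"z":0,"rx":0,"ry":0,"rz":0,"jaw":0},{"x":0,"y":0,"z":0,"rx":0,"ry":0,"rz":0,"jaw":0},{"x":0,"y":0,"z":0,"rx":0,"ry":0,"rz":0,"jaw":0}]'
```

```text
t: 13.15
eef_pos: [495.1, -216.7, 198.0]
tcp_rot: [3.141, 0.001, 2.031]
ft_force: [0.4, 0.4, 0.7]
opening: 0.999
t: 14.02
eef_pos: [495.0, -216.6, 197.3]
tcp_rot: [3.141, -0.0, 2.031]
ft_force: [-0.3, 0.0, 1.9]
opening: 0.67
```

Opening 0.67 × 95 = 64 mm: it holds the length. Lifting.

```bash
python3 -m pendant '[{"x":0,"y":0,"z":-0.08,"rx":0,"ry":0,"rz":0,"jaw":0},{"x":0,"y":0,"z":-0.2,"rx":0,"ry":0,"rz":0,"jaw":0},{"x":0,"y":0,"z":-0.4,"rx":0,"ry":0,"rz":0,"jaw":0},{"x":0,"y":0,"z":-0.45,"rx":0,"ry":0,"rz":0,"jaw":0},{"x":0,"y":0,"z":-0.45,"rx":0,"ry":0,"rz":0,"jaw":0}]'
python3 -c "
from h import *
plan(560,0,260,62.1)
c=cam('wrist','w11')"
```

```text
t: 14.65
eef_pos: [494.9, -216.5, 265.0]
tcp_rot: [3.141, 0.001, 2.031]
ft_force: [-0.7, -0.6, -0.5]
opening: 0.672
t 14.65 pos [ 494.9 -216.5  265. ] rot [1.7997e+02 4.0000e-02 1.1634e+02] open 0.672 | xyz [1.101 1.03  0.033] r [1.000e-03 0.000e+00 1.205e+00] q [-0.53  0.56  1.9   0.    0.68 -0.99]
```

View pics/w11.png

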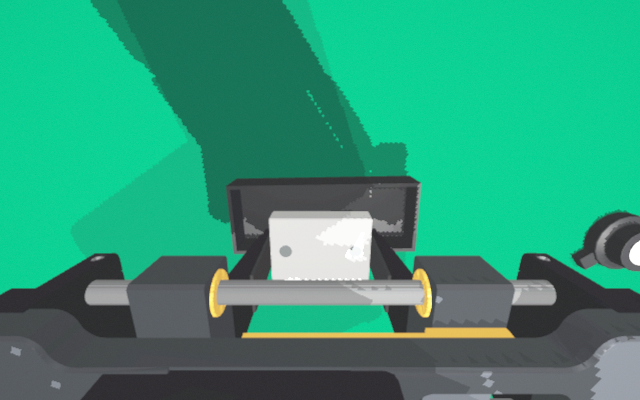

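The plate is held level and clear of the tray. Carrying it to the open bench while turning.

```bash
python3 -m pendant '[{"x":0.2,"y":0.2,"z":0,"rx":0,"ry":0,"rz":0.1,"jaw":0},{"x":0.4,"y":0.4,"z":0,"rx":0,"ry":0,"rz":0.25,"jaw":0},{"x":0.65,"y":0.65,"z":0,"rx":0,"ry":0,"rz":0.45,"jaw":0},{"x":0.9,"y":0.9,"z":0,"rx":0,"ry":0,"rz":0.65,"jaw":0},{"x":1,"y":1,"z":0,"rx":0,"ry":0,"rz":0.8,"jaw":0},{"x":1,"y":1,"z":0,"rx":0,"ry":0,"rz":0.8,"jaw":0}]'
python3 -c "
from h import *
plan(560,0,210,62.1)"
```

```text
t: 15.45
eef_pos: [562.9, -14.3, 263.6]
tcp_rot: [-3.14, -0.0, 1.405]
ft_force: [-0.9, -1.2, -1.0]
opening: 0.673
t 15.45 pos [562.9 -14.3 263.6] rot [-179.9    -0.     80.49] open 0.673 | xyz [ 0.091 -0.034  0.357] r [-0.002  0.     0.409] q [-0.14  0.59  1.85  0.    0.71  0.02]
```

```bash
python3 -m pendant '[{"x":0.05,"y":0,"z":0.1,"rx":0,"ry":0,"rz":0.15,"jaw":0},{"x":0.09,"y":-0.03,"z":0.2,"rx":0,"ry":0,"rz":0.3,"jaw":0},{"x":0.09,"y":-0.034,"z":0.3,"rx":0,"ry":0,"rz":0.41,"jaw":0},{"x":0.09,"y":-0.034,"z":0.4,"rx":0,"ry":0,"rz":0.41,"jaw":0},{"x":0.09,"y":-0.034,"z":0.44,"rx":0,"ry":0,"rz":0.41,"jaw":0},{"x":0.09,"y":-0.034,"z":0.44,"rx":0,"ry":0,"rz":0.41,"jaw":0}]'
python3 -c "
from h import *
plan(560,0,194.3,62.1)"
```

```text
t: 16.2
eef_pos: [560.0, -1.8, 198.3]
tcp_rot: [-3.141, 0.0, 1.081]
ft_force: [0.6, 0.2, -0.5]
opening: 0.67
t 16.2 pos [560.   -1.8 198.3] rot [-1.7996e+02  1.0000e-02  6.1960e+01] open 0.67 | xyz [ 0.01  -0.006  0.027] r [-0.001  0.    -0.003] q [-0.12  0.69  1.89  0.    0.57  0.37]
```

```bash
python3 -m pendant '[{"x":0,"y":0,"z":0.008,"rx":0,"ry":0,"rz":0,"jaw":0},{"x":0,"y":0,"z":0.016,"rx":0,"ry":0,"rz":0,"jaw":0},{"x":0,"y":0,"z":0.024,"rx":0,"ry":0,"rz":0,"jaw":0},{"x":0,"y":0,"z":0.028,"rx":0,"ry":0,"rz":0,"jaw":0},{"x":0,"y":0,"z":0.028,"rx":0,"ry":0,"rz":0,"jaw":0}]'
```

```text
t: 16.82
eef_pos: [560.0, -1.4, 194.6]
tcp_rot: [-3.142, -0.0, 1.08]
ft_force: [0.3, -0.1, -1.1]
opening: 0.673
```

```bash
python3 -m pendant '[{"x":0,"y":0,"z":0.004,"rx":0,"ry":0,"rz":0,"jaw":0},{"x":0,"y":0,"z":0.008,"rx":0,"ry":0,"rz":0,"jaw":0},{"x":0,"y":0,"z":0.008,"rx":0,"ry":0,"rz":0,"jaw":0}]'
```

```text
t: 17.2
eef_pos: [560.0, -1.4, 194.3]
tcp_rot: [3.141, -0.0, 1.08]
ft_force: [-2.8, 0.6, 10.8]
opening: 0.67
```

On the bench (10.8 N). Releasing and rising.

```bash
python3 -m pendant '[{"x":0,"y":0,"z":-0.004,"rx":0,"ry":0,"rz":0,"jaw":1},{"x":0,"y":0,"z":-0.004,"rx":0,"ry":0,"rz":0,"jaw":1},{"x":0,"y":0,"z":-0.004,"rx":0,"ry":0,"rz":0,"jaw":1},{"x":0,"y":0,"z":-0.004,"rx":0,"ry":0,"rz":0,"jaw":1},{"x":0,"y":0,"z":-0.004,"rx":0,"ry":0,"rz":0,"jaw":1}]'
python3 -m pendant '[{"x":0,"y":0,"z":-0.1,"rx":0,"ry":0,"rz":0,"jaw":1},{"x":0,"y":0,"z":-0.4,"rx":0,"ry":0,"rz":0,"jaw":1},{"x":0,"y":0,"z":-0.7,"rx":0,"ry":0,"rz":-0.2,"jaw":1},{"x":0,"y":0,"z":-0.7,"rx":0,"ry":0,"rz":-0.4,"jaw":1},{"x":0,"y":0,"z":-0.7,"rx":0,"ry":0,"rz":-0.6,"jaw":1},{"x":0,"y":0,"z":-0.7,"rx":0,"ry":0,"rz":-0.8,"jaw":1},{"x":0,"y":0,"z":-0.7,"rx":0,"ry":0,"rz":-1,"jaw":1},{"x":0,"y":0,"z":-0.7,"rx":0,"ry":0,"rz":-1,"jaw":1}]'
python3 -m pendant '[{"x":0,"y":0,"z":0,"rx":0,"ry":0,"rz":-0.2,"jaw":1},{"x":0,"y":0,"z":0,"rx":0,"ry":0,"rz":-0.4,"jaw":1},{"x":0,"y":0,"z":0,"rx":0,"ry":0,"rz":-0.6,"jaw":1},{"x":0,"y":0,"z":0,"rx":0,"ry":0,"rz":-0.8,"jaw":1},{"x":0,"y":0,"z":0,"rx":0,"ry":0,"rz":-1,"jaw":1},{"x":0,"y":0,"z":0,"rx":0,"ry":0,"rz":-1,"jaw":1},{"x":0,"y":0,"z":0,"rx":0,"ry":0,"rz":-1,"jaw":1}]'
python3 - <<'E'
from h import *
plan(560,0,300,152.1)
c=cam('wrist','w12'); k=white(c,(230,100,410,270),150); print(k.min(0),k.max(0)); print(rectz(c,k,16))
a=c['img'][150:260,240:400][:,:,::-1]; cv2.imwrite('pics/w12z.png',cv2.resize(a,None,fx=5,fy=5,interpolation=cv2.INTER_CUBIC))
E
```

```text
t: 17.82
eef_pos: [560.1, -1.4, 193.9]
tcp_rot: [-3.142, -0.0, 1.08]
ft_force: [1.0, 0.2, 0.1]
opening: 0.998
t: 18.82
eef_pos: [560.0, -1.4, 299.8]
tcp_rot: [3.141, 0.0, 1.865]
ft_force: [0.9, -0.3, 0.7]
opening: 0.999
t: 19.7
eef_pos: [560.0, -1.4, 299.2]
tcp_rot: [3.141, 0.0, 2.646]
ft_force: [0.6, -1.3, 0.3]
opening: 1.001
t 19.7 pos [560.   -1.4 299.2] rot [1.7999e+02 1.0000e-02 1.5161e+02] open 1.001 | xyz [ 0.005  0.008 -0.005] r [ 0.     0.    -0.011] q [-0.12  0.53  1.83  0.    0.78 -1.2 ]
[300 173] [343 233]
[560.9  -0.8  62.7  43.7 -28.4]
```

View pics/w12z.png

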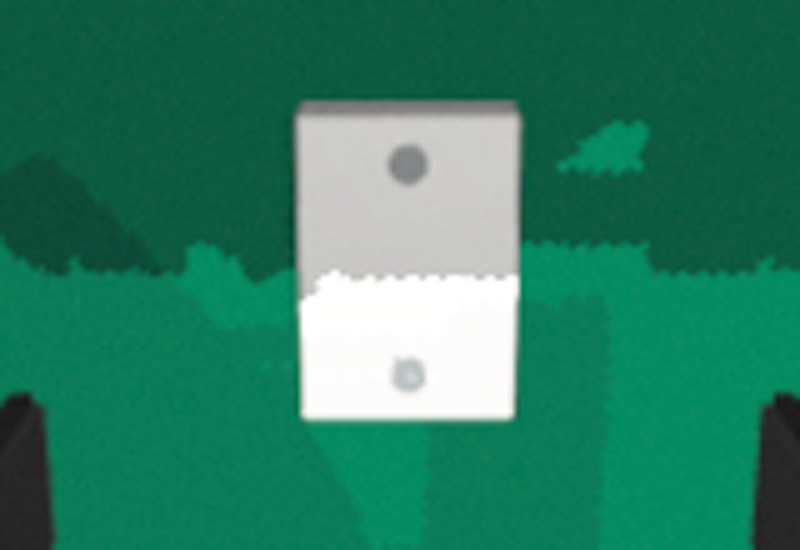

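The plate lies flat and square below, centre (560.9, −0.8), yaw 151.6°. Going down to grasp across its width.

```bash
python3 -m pendant '[{"x":-0.003,"y":0.006,"z":0.1,"rx":0,"ry":0,"rz":0,"jaw":1},{"x":-0.003,"y":0.006,"z":0.35,"rx":0,"ry":0,"rz":0,"jaw":1},{"x":-0.003,"y":0.006,"z":0.6,"rx":0,"ry":0,"rz":0,"jaw":1},{"x":-0.003,"y":0.006,"z":0.7,"rx":0,"ry":0,"rz":0,"jaw":1},{"x":-0.003,"y":0.006,"z":0.705,"rx":0,"ry":0,"rz":0,"jaw":1},{"x":-0.003,"y":0.006,"z":0.705,"rx":0,"ry":0,"rz":0,"jaw":1}]'
python3 -m pendant '[{"x":0,"y":0,"z":0,"rx":0,"ry":0,"rz":0,"jaw":0},{"x":0,"y":0,"z":0,"rx":0,"ry":0,"rz":0,"jaw":0},{"x":0,"y":0,"z":0,"rx":0,"ry":0,"rz":0,"jaw":0},{"x":0,"y":0,"z":0,"rx":0,"ry":0,"rz":0,"jaw":0},{"x":0,"y":0,"z":0,"rx":0,"ry":0,"rz":0,"jaw":0},{"x":0,"y":0,"z":0,"rx":0,"ry":0,"rz":0,"jaw":0},{"x":0,"y":0,"z":0,"rx":0,"ry":0,"rz":0,"jaw":0},{"x":0,"y":0,"z":0,"rx":0,"ry":0,"rz":0,"jaw":0}]'
```

```text
t: 20.5
eef_pos: [561.1, -0.9, 194.0]
tcp_rot: [3.141, 0.001, 2.651]
ft_force: [-0.1, -0.2, -0.0]
opening: 1.003
t: 21.5
eef_pos: [560.9, -0.8, 193.2]
tcp_rot: [3.142, -0.0, 2.651]
ft_force: [-0.2, -0.1, 0.9]
opening: 0.459
```

```bash
python3 -m pendant '[{"x":0,"y":0,"z":-0.1,"rx":0,"ry":0,"rz":0,"jaw":0},{"x":0,"y":0,"z":-0.35,"rx":0,"ry":0,"rz":0,"jaw":0},{"x":0,"y":0,"z":-0.65,"rx":0,"ry":0,"rz":0,"jaw":0},{"x":0,"y":0,"z":-0.75,"rx":0,"ry":0,"rz":0,"jaw":0},{"x":0,"y":0,"z":-0.75,"rx":0,"ry":0,"rz":0,"jaw":0},{"x":0,"y":0,"z":-0.75,"rx":0,"ry":0,"rz":0,"jaw":0}]'
python3 - <<'E'
from h import *
plan(559.9,224.7,305,152.1)
s=env.state()
c=cam('wrist','w13'); a=c['img'][185:285,265:375][:,:,::-1]; cv2.imwrite('pics/w13z.png',cv2.resize(a,None,fx=5,fy=5,interpolation=cv2.INTER_CUBIC))
E
```

```text
t: 22.25
eef_pos: [560.6, -0.8, 304.6]
tcp_rot: [-3.141, -0.002, 2.651]
ft_force: [0.8, 0.1, -1.6]
opening: 0.458
t 22.25 pos [560.6  -0.8 304.6] rot [-1.7997e+02 -1.0000e-01  1.5189e+02] open 0.458 | xyz [ 0.712  1.324 -0.002] r [-0.001 -0.002 -0.005] q [-0.12  0.52  1.82  0.    0.8  -1.2 ]
```

View pics/w13z.png

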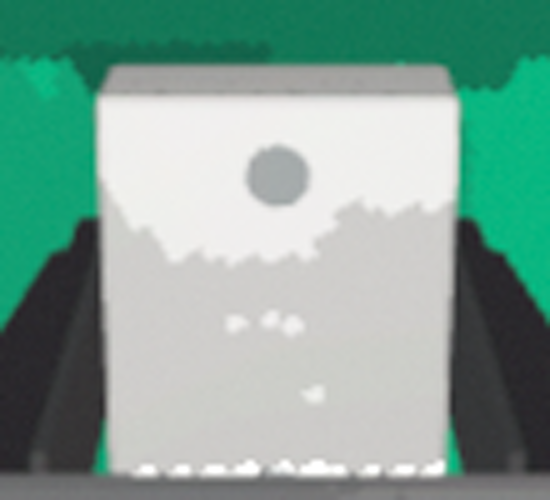

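The plate sits in the hand exactly as the first did (edge at zoom row 97, hole at (278,176)). Carrying it over the pile.

```bash
python3 -m pendant '[{"x":0.12,"y":0.22,"z":0,"rx":0,"ry":0,"rz":0,"jaw":0},{"x":0.27,"y":0.5,"z":0,"rx":0,"ry":0,"rz":0,"jaw":0},{"x":0.4,"y":0.75,"z":0,"rx":0,"ry":0,"rz":-0.005,"jaw":0},{"x":0.5,"y":0.93,"z":0,"rx":0,"ry":0,"rz":-0.005,"jaw":0},{"x":0.53,"y":0.99,"z":0,"rx":0,"ry":0,"rz":-0.005,"jaw":0}]'
python3 -c "
from h import *
plan(559.9,224.7,305,152.1)"
```

```text
t: 22.92
eef_pos: [560.5, 169.0, 304.4]
tcp_rot: [-3.14, -0.002, 2.657]
ft_force: [-0.0, -0.4, -1.0]
opening: 0.461
t 22.93 pos [560.5 169.  304.4] rot [-1.7994e+02 -9.0000e-02  1.5223e+02] open 0.461 | xyz [ 0.176  0.326 -0.004] r [-0.001 -0.002  0.003] q [ 0.18  0.55  1.76  0.    0.83 -0.91]
```

```bash
python3 -m pendant '[{"x":0.09,"y":0.16,"z":0,"rx":0,"ry":0,"rz":0,"jaw":0},{"x":0.15,"y":0.28,"z":0,"rx":0,"ry":0,"rz":0,"jaw":0},{"x":0.17,"y":0.32,"z":0,"rx":0,"ry":0,"rz":0,"jaw":0},{"x":0.17,"y":0.32,"z":0,"rx":0,"ry":0,"rz":0,"jaw":0},{"x":0.17,"y":0.32,"z":0,"rx":0,"ry":0,"rz":0,"jaw":0}]'
python3 -c "
from h import *
plan(559.9,224.7,234,152.1)
cam('wrist','w14')"
```

```text
t: 23.55
eef_pos: [560.7, 221.3, 305.7]
tcp_rot: [-3.141, -0.0, 2.654]
ft_force: [0.2, 0.4, -0.1]
opening: 0.459
t 23.55 pos [560.7 221.3 305.7] rot [-179.99   -0.    152.09] open 0.459 | xyz [0.015 0.018 0.478] r [-0. -0. -0.] q [ 0.27  0.57  1.72 -0.    0.85 -0.82]
```

View pics/w14.png

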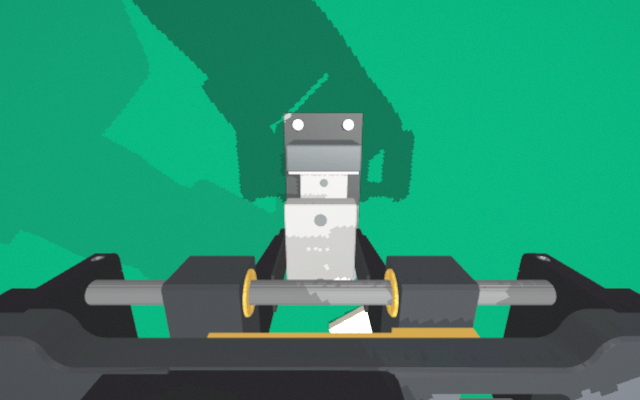

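The held plate is square over the pile, and the small sideways gap (3 px) matches the remaining correction. Correcting and lowering to about 4 mm above.

```bash
python3 -m pendant '[{"x":0.015,"y":0.018,"z":0.06,"rx":0,"ry":0,"rz":0,"jaw":0},{"x":0.015,"y":0.018,"z":0.18,"rx":0,"ry":0,"rz":0,"jaw":0},{"x":0.015,"y":0.018,"z":0.32,"rx":0,"ry":0,"rz":0,"jaw":0},{"x":0.015,"y":0.018,"z":0.42,"rx":0,"ry":0,"rz":0,"jaw":0},{"x":0.015,"y":0.018,"z":0.47,"rx":0,"ry":0,"rz":0,"jaw":0},{"x":0.015,"y":0.018,"z":0.478,"rx":0,"ry":0,"rz":0,"jaw":0},{"x":0.015,"y":0.018,"z":0.478,"rx":0,"ry":0,"rz":0,"jaw":0}]'
python3 -c "
from h import *
plan(559.9,224.7,229.5,152.1)
cam('wrist','w15')"
```

```text
t: 24.48
eef_pos: [560.0, 225.4, 234.4]
tcp_rot: [3.141, 0.0, 2.655]
ft_force: [0.4, 0.5, -0.6]
opening: 0.461
t 24.48 pos [560.  225.4 234.4] rot [1.7997e+02 3.0000e-02 1.5212e+02] open 0.461 | xyz [-0.002 -0.005  0.033] r [0.001 0.001 0.   ] q [ 0.27  0.67  1.76  0.    0.71 -0.81]
```

View pics/w15.png

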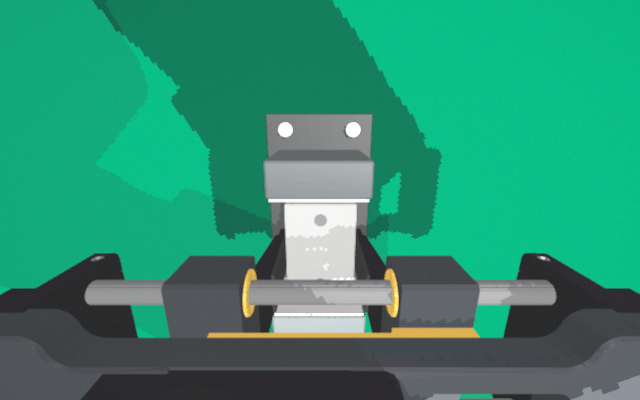

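The plate is between the jaws, just above the lower plate and centred. Easing it down.

```bash
python3 -m pendant '[{"x":0,"y":-0.002,"z":0.008,"rx":0,"ry":0,"rz":0,"jaw":0},{"x":0,"y":-0.002,"z":0.016,"rx":0,"ry":0,"rz":0,"jaw":0},{"x":0,"y":-0.002,"z":0.024,"rx":0,"ry":0,"rz":0,"jaw":0},{"x":0,"y":-0.002,"z":0.03,"rx":0,"ry":0,"rz":0,"jaw":0},{"x":0,"y":-0.002,"z":0.03,"rx":0,"ry":0,"rz":0,"jaw":0}]'
```

```text
t: 25.15
eef_pos: [559.7, 225.1, 229.5]
tcp_rot: [3.142, -0.0, 2.655]
ft_force: [0.9, 0.3, -1.1]
opening: 0.458
```

```bash
python3 -m pendant '[{"x":0,"y":0,"z":0.003,"rx":0,"ry":0,"rz":0,"jaw":0},{"x":0,"y":0,"z":0.006,"rx":0,"ry":0,"rz":0,"jaw":0},{"x":0,"y":0,"z":0.006,"rx":0,"ry":0,"rz":0,"jaw":0}]'
```

```text
t: 25.52
eef_pos: [559.7, 225.1, 229.2]
tcp_rot: [3.141, 0.0, 2.655]
ft_force: [-1.8, -0.5, 6.0]
opening: 0.461
```

Contact (6 N) at exactly the expected height of 229.2. Releasing and rising to look.

```bash
python3 -m pendant '[{"x":0,"y":0,"z":0,"rx":0,"ry":0,"rz":0,"jaw":1},{"x":0,"y":0,"z":0,"rx":0,"ry":0,"rz":0,"jaw":1},{"x":0,"y":0,"z":0,"rx":0,"ry":0,"rz":0,"jaw":1},{"x":0,"y":0,"z":0,"rx":0,"ry":0,"rz":0,"jaw":1},{"x":0,"y":0,"z":0,"rx":0,"ry":0,"rz":0,"jaw":1},{"x":0,"y":0,"z":0,"rx":0,"ry":0,"rz":0,"jaw":1}]'
python3 -m pendant '[{"x":0,"y":0,"z":-0.1,"rx":0,"ry":0,"rz":0,"jaw":1},{"x":0,"y":0,"z":-0.35,"rx":0,"ry":0,"rz":0,"jaw":1},{"x":-0.25,"y":0,"z":-0.5,"rx":0,"ry":0,"rz":0,"jaw":1},{"x":-0.55,"y":0,"z":-0.5,"rx":0,"ry":0,"rz":0,"jaw":1},{"x":-0.55,"y":0,"z":-0.5,"rx":0,"ry":0,"rz":0,"jaw":1},{"x":-0.55,"y":0,"z":-0.5,"rx":0,"ry":0,"rz":0,"jaw":1},{"x":-0.55,"y":0,"z":-0.5,"rx":0,"ry":0,"rz":0,"jaw":1}]'
python3 - <<'E'
from h import *
c=cam('wrist','w16'); a=c['img'][0:190,260:380][:,:,::-1]; cv2.imwrite('pics/w16z.png',cv2.resize(a,None,fx=3.1,fy=3.1,interpolation=cv2.INTER_CUBIC))
import pickle; pickle.dump(c,open('w16.pkl','wb'))
T=cam('top','top2'); S=cam('scene')
a=S['img'][100:240,320:480][:,:,::-1]; cv2.imwrite('pics/s2.png',cv2.resize(a,None,fx=4,fy=4,interpolation=cv2.INTER_CUBIC))
print("housing",onz(T,(295,127),28).round())
E
```

```text
t: 26.28
eef_pos: [559.7, 225.1, 228.6]
tcp_rot: [3.142, -0.0, 2.655]
ft_force: [-0.2, 0.4, 0.0]
opening: 0.99
t: 27.15
eef_pos: [631.9, 187.1, 303.9]
tcp_rot: [-3.141, -0.0, 2.656]
ft_force: [-0.5, -0.2, -0.2]
opening: 0.999
housing [774.  61.  28.]
```

View pics/w16z.png

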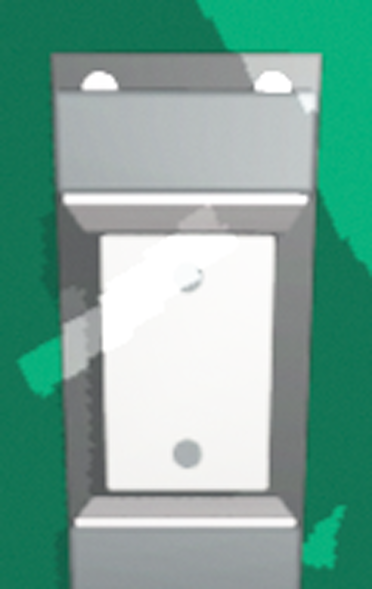

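View pics/s2.png

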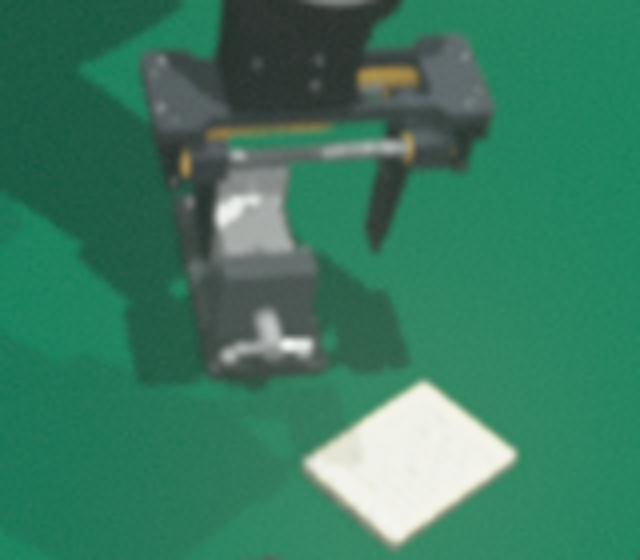

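View pics/top2.png

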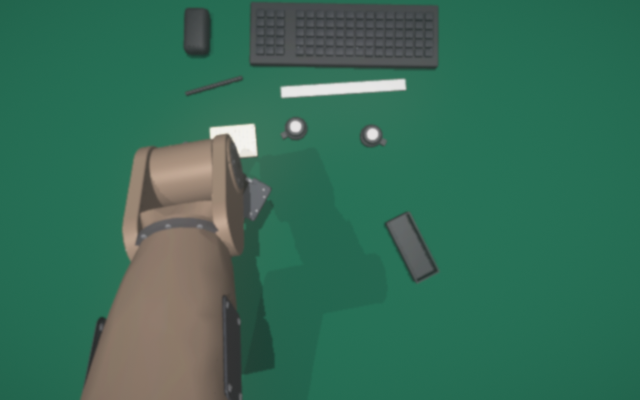

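The upper plate lies square between the jaws (zoom corners (101,235), (276,236), (269,490) and (106,490)). The housings are unmoved at (295,128) and (371,135), the tray is empty and the notepad is in place. Last numeric check, then a rise clear of everything.

```bash
python3 -m pendant '[{"x":-0.3,"y":-0.3,"z":-0.2,"rx":0,"ry":0,"rz":0,"jaw":1},{"x":-0.3,"y":-0.8,"z":-0.2,"rx":0,"ry":0,"rz":0,"jaw":1},{"x":-0.3,"y":-1,"z":-0.2,"rx":0,"ry":0,"rz":0,"jaw":1},{"x":-0.3,"y":-1,"z":-0.2,"rx":0,"ry":0,"rz":0,"jaw":1},{"x":-0.3,"y":-1,"z":-0.2,"rx":0,"ry":0,"rz":0,"jaw":1}]'
python3 - <<'E'
from h import *
import pickle
b=pickle.load(open('w16.pkl','rb'))
B=lambda *p:((p[0]+.5)/3.1-.5+260,(p[1]+.5)/3.1-.5)
P=np.array([onz(b,B(*p),52) for p in((101,235),(276,236),(269,490),(106,490))]);print("plate",P.mean(0).round(1))
for i in range(4):
    e=P[(i+1)%4]-P[i];print(np.linalg.norm(e).round(1),np.degrees(np.arctan2(e[1],e[0])).round(1))
J=np.array([onz(b,B(*p),68) for p in((65,200),(307,200),(295,523),(75,523))]);print("jaw",J.mean(0).round(1))
c=cam('wrist','w17'); S=cam('scene','s3')
a=S['img'][120:240,340:460][:,:,::-1]; cv2.imwrite('pics/s3z.png',cv2.resize(a,None,fx=5,fy=5,interpolation=cv2.INTER_CUBIC))
E
```

```text
t: 27.92
eef_pos: [602.5, 33.3, 333.9]
tcp_rot: [3.141, 0.0, 2.655]
ft_force: [0.6, 0.3, 0.1]
opening: 0.999
plate [559.8 225.1  52. ]
43.7 61.8
63.2 -27.9
44.1 -117.9
63.4 151.7
jaw [560.  224.3  68. ]
```

View pics/w17.png

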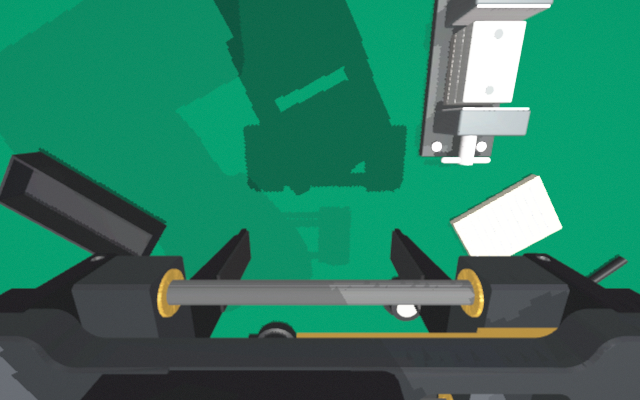

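View pics/s3z.png

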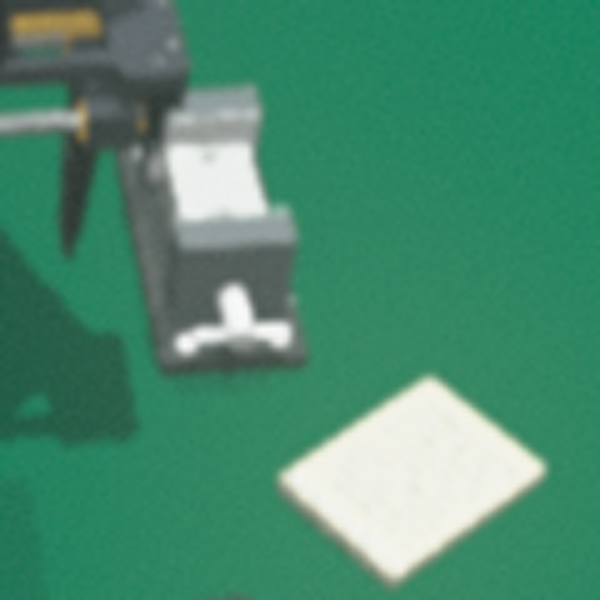

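Both views show a flat pile in line with the vice, with the upper plate just below the jaw tops, and the arm well clear. Handing in.

```bash
python3 -c "
from cell import env
print(env.job_done())"
```

```text
the job is handed in; nothing more can be done
None
```

Both plates are stacked flat on the vice pad and the job is handed in, at about 28 s of the 72 allowed. I placed the bench plate first. The tray plate I lifted by its short ends, set down on the bench, took again across its width and placed on top.

**Position:** From the wrist camera the lower plate is at (559.8, 225.2) and the upper at (559.8, 225.1). The pad centre is at (560.0, 224.3), so both are within about 1 mm of it. Edges are in line to under 1°.

**Set-down:** Both plates were lowered until they touched, with 12.6 N and 6 N measured before release. The tool heights at contact matched the expected pile heights to about 1 mm.

**Surroundings:** The housings and the notepad are where they started in the images, and the arm ended clear of everything.

**Disagreements:** The pad's measured height came out at about 17 mm instead of 20, though the contact heights agreed with 20. The automatic outline of the tray plate was spoiled by sunlight, so I used corners picked by hand.

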